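# Slide a pattern plate home under the drag spring of an engraving jig

### The arm

A 7-joint arm with a two-finger parallel gripper is mounted at the origin on a cart in front of the work surface, level with it; the furniture and walls round the work are solid. World frame = base frame: x ahead of the robot, y to its left, z up, the work surface at z = 0. Lengths are in m, angles in rad, forces in N, time in s.
With the tool pointing down it reaches from about 0.4 to 0.85 m from the base axis. Payload 10.4 kg.
Tool frame: the origin (TCP) lies between the finger pads; the fingertips stand 19 mm ahead of it and the grasp point (between the pads) is the TCP; z points along the fingers, y is the direction in which the jaws open and shut (so a half turn about z gives the same grasp; the last joint's range is limited). The gripper opens to 85 mm and grips with 20 to 120 N. Pads are 22 mm wide; open, the fingers measure 114 mm over their backs; the gripper's body (76 mm by 85 mm) begins 54 mm behind the grasp point. The pads swing forward as they close: fully open they stand 13 mm farther back than shut.
Start: joints at [1.27, 0.332, -0.065, 1.46, 0.022, 1.35, -0.088], TCP at [0.171, -0.601, 0.25] pointing down, gripper open.
Joint ranges: [-2.6, 2.6], [-0.5, 2.12], [-1.47, 1.34], [0.16, 2.42], [-1.27, 4.41], [0.06, 2.06], [-2.6, 2.6]. Speed limits (rad/s): [2.22, 2.22, 2.79, 2.79, 3.14, 3.14, 3.14].

### API

Orientations are given as a unit quaternion [x, y, z, w].
In Python, from workcell import manip gives the robot as it stands.
- The arm moves only by the shell command python3 -m jog 'ROWS' [FORCE]. ROWS is JSON, a list of rows, each an object with "offset": the shift along the tool's x, y, z as a fraction of full scale, a list of three; "rotation": the turn, a rotation vector about the tool's x, y, z as a fraction of full scale, a list of three; "fingers": the opening, from -1 (shut) to 1 (fully open), so that 0 is half open. A call has 1 to 8 rows; each row shifts and turns the commanded pose from where the row before left it, along the tool's axes as they then stand; what a row does not reach is not made up. Full scale, the value 1, is 0.15 m for a shift and 2 rad for a turn. A row lasts 1/8 s, in which the tool goes at most 62.5 mm and 10.7 degrees, less where a joint would pass 70% of its speed; a pose out of reach is approached as far as the arm can. A call with a number of a shift or a turn outside -1 to 1 is refused whole. A call with a gripper value outside its range is refused whole. The fingers move at their own pace and stop on an object; FORCE is the grip in N (left out, the last holds). Time passes only in rows, so rows that do not move let the fingers close. It gives the time, the measured TCP pose, the force and the opening at its end, in the units of the state.
- manip.get_obs(): the state, without advancing time (a new reading comes with each control period).
- manip.camera(name): name is "scene" or "top" or "wrist"; returns the picture (420x560x3 uint8, red, green, blue); there is no depth.
- manip.camera_info(name): a dict with "mtx" (3x3 intrinsics, pixels), "xyz" and "rotation" of the camera in the world. Camera axes: x right, y down, z forward; pixel columns grow to the right and rows downward; lengths in m; the calibration is good to about 2 mm. A picture is of the moment at which its call begins: read the wrist's pose just before it. camera_info takes no time and is no camera call; for the wrist camera it gives the pose at the moment of the call.
- manip.hand_in(): hands the job in, once; it reports no verdict.
Trained networks look in the newest picture that a camera, given by its name, has taken for a name from the list of things; names that differ only in an ending like _2 or _b are one class to them, and where a whole thing is asked for, a point or a joint stands for the part that bears it (a point fixed in the world has none). Each returns a list of dicts, best first, with "conf" (0 to 1); they miss things now and then, are a little off and sometimes report something else, mostly with a low value. They report only what shows in the picture. A call takes as long as a camera call. They do not tell look-alikes from the thing itself.
- manip.recognise(camera, query): "bbox" ([left, top, right, bottom] in pixels, round what is visible of it).
The state is a dict: "clock": time; "joint_pos": joint angles; "joint_velocities": joint speeds; "tau": joint torques, N m; "position": TCP position; "ee_rot": TCP orientation; "ft_force": force on the tool from outside, world axes, zero at the start; "torque": the same for the moment, N m; "grip_width": opening from 0.0 (shut) to 1.0 (fully open).
Only numpy, scipy, OpenCV 4.12 (cv2) and the standard library are available. Lean on these libraries where they do the work, as an engineer would, in place of code of your own. Each camera call takes 0.05 s, during which the arm holds its last target. There are 200 camera calls.

### The job

Load the engraving jig with fingertips only: press the brass plate down hard on its sprung bed, and keep pressing while you slide it so that its nose passes under the blue drag spring and on until it is fully home against the end stop, then let go. Do not lift the plate out of its channel, do not touch the spring itself, and leave the small things around the jig where they are.

Things in the scene. Friction and masses are not known exactly. Their poses are not given: they have to be found in the camera images.
- jig: engraving jig, fixed to the bench, dark steel base 200 x 90 mm. Origin: centre of its underside on the bench; x: sliding direction, from the open end to the end stop; y across the channel; z up. Aluminium side rails (inner faces at y = +-27 mm, tops at 26 mm) stay lower than the top of the pressed plate. End stop at x = 76 to 96 mm; highest point 58 mm
- stop_face (a point): centre of the end stop's face, at x = 76, y = 0, z = 30 mm in the jig; the plate is home when its nose touches this face. Axes as the jig's
- spring_lip (a point): lower edge of the upright front lip (12 mm tall) of the blue leaf spring, 40 mm wide, at x = 34, z = 34 mm in the jig. At rest the plate's top is at 38 mm and the lip blocks it; pressed down over 4 mm it goes under. Behind the lip the leaf slopes down to a roll at x = 53, z = 26 mm, which the plate pushes up as it slides beneath
- plate: loose brass pattern plate in the jig's channel, 94 (x) x 52 x 16 mm, 0.13 to 0.25 kg, on a black sprung bed; bed and spring are slippery. Origin: centre of its underside, 22 mm above the bench at rest; axes as the jig's. Not to be lifted
- push_spot (a point): spot for the fingertips on the plate's top: the grip area with fine dark lines behind its cross rib, 18 mm behind the plate's centre. The rib (40 mm wide, 8 mm high, 6 mm thick) has its rear face 11 mm ahead of the spot, for the fingertips to push. The area reaches 29 mm behind the spot and is 52 mm wide. The nose's end is 65 mm ahead of the spot
- nose (a point): centre of the plate's front end face, 8 mm below its top. At the start it is 12 to 32 mm before the spring lip; it is to end at the stop face
- lift_bed (a joint): how far the sprung bed under the plate is pressed down, m: 0 up, 0.010 at its bottom. It pushes up with about 7 N at the top and 16 N at the bottom, so that pressing the plate takes 4 N to begin and about 13 N to bottom out; it stays level wherever it is pressed
- drag_spring (a joint): how far the leaf spring is raised, rad: 0 at rest, about 0.05 to 0.15 with the plate beneath it. It presses on the plate with 6 N and more, and holds it down when it is let go
- steel_block: bystander: small steel drill block, 38 x 48 x 20 mm, loose, origin under its centre
- orange_box: bystander: small orange box, 42 x 54 x 16 mm, loose, origin under its centre
- wood_block: bystander: wooden block, 51 x 48 x 42 mm, loose, origin under its centre
- white_cap: bystander: white cap, 22 mm across, 12 mm high, loose, origin under its centre
Not all that is in view belongs to the job. What is shaped like the plate but purple or red is not meant.

How it is judged:
By the outcome, as a careful person would: the job done as asked, in the order asked, and still so for the second after the job is handed in, with the robot touching nothing.
It also fails if it takes over 35 s, if anything falls off the work surface, if the arm or the gripper's body presses on something with over 40 N, if the wrist force passes 120 N, or if a joint passes its speed limit or range.

## Working session

There is one attempt and no reset: what is moved stays moved. The work goes in short steps, Python scripts to look and compute and a shell command to move; the robot and the scene stay as the last step left them, time stands still between calls to the robot, and variables do not carry over. Pictures are saved under pics/ and viewed, about 8 in all and at most 12, crops included, and the job is handed in when it is done.

```bash
ls; mkdir -p pics; python3 - <<'E'
from workcell import manip
import cv2
o=manip.get_obs();print({k:o[k] for k in("clock","position","ee_rot","ft_force","grip_width")})
for c in("top","scene"):
    im=manip.camera(c);cv2.imwrite(f"pics/{c}0.png",im[:,:,::-1])
    i=manip.camera_info(c);print(c,i)
    for q in("jig","plate","push_spot","nose","stop_face","spring_lip","white_cap","wood_block","steel_block","orange_box"):
        print(q,[(r["bbox"],round(r["conf"],2)) for r in manip.recognise(c,q)][:3])
E
```

```text
pics
{'clock': 0.0, 'position': array([ 0.17129549, -0.60069885,  0.24950288]), 'ee_rot': array([ 9.90364525e-01,  1.38483147e-01, -1.40375437e-04, -7.10903657e-04]), 'ft_force': array([ 0.62127072, -0.00525193, -0.30277805]), 'grip_width': 0.9947083168222142}
top {'mtx': array([[518.1442482 ,   0.        , 288.92908755],
       [  0.        , 518.1442482 , 210.19225548],
       [  0.        ,   0.        ,   1.        ]]), 'xyz': array([ 0.56918309, -0.06129306,  1.07125613]), 'rotation': array([ 0.71719673, -0.695939  ,  0.01626904, -0.0321416 ])}
jig [([287.1, 166.1, 360.2, 270.3], 0.73)]
plate [([202.5, 215.1, 253.1, 244.2], 0.95), ([155.0, 276.3, 206.7, 304.3], 0.86), ([378.7, 253.2, 432.2, 298.0], 0.85)]
push_spot [([154.2, 278.3, 204.7, 303.0], 0.77), ([380.7, 259.8, 434.8, 296.4], 0.67), ([299.2, 206.5, 336.0, 256.6], 0.56)]
nose [([159.6, 275.4, 206.7, 305.9], 0.84), ([202.0, 214.4, 250.1, 247.5], 0.79), ([381.5, 261.8, 432.7, 297.2], 0.73)]
stop_face [([288.6, 165.4, 359.4, 271.9], 0.77), ([301.1, 178.4, 344.8, 268.2], 0.22)]
spring_lip [([289.6, 165.8, 360.8, 271.0], 0.7)]
[... 694 characters left out ...]
late [([275.2, 220.7, 322.7, 256.2], 0.93), ([330.2, 286.7, 385.9, 341.1], 0.9), ([143.0, 210.4, 190.1, 240.1], 0.86)]
push_spot [([325.9, 289.7, 383.6, 342.2], 0.88), ([146.1, 207.3, 191.4, 238.9], 0.86), ([274.8, 222.4, 326.1, 253.8], 0.69)]
nose [([209.2, 201.1, 254.6, 225.8], 0.88), ([324.9, 289.6, 383.8, 337.7], 0.82), ([275.9, 227.0, 324.6, 254.0], 0.65)]
stop_face [([262.3, 204.1, 359.6, 270.1], 0.87)]
spring_lip [([261.0, 205.0, 358.9, 269.9], 0.71), ([345.3, 246.1, 376.4, 270.6], 0.54)]
white_cap [([275.4, 220.3, 321.7, 253.5], 0.22)]
wood_block [([298.3, 186.5, 328.7, 218.1], 0.79)]
steel_block [([273.6, 205.5, 297.3, 224.2], 0.84)]
orange_box [([342.1, 247.4, 376.0, 272.1], 0.94)]
```

View pics/top0.png

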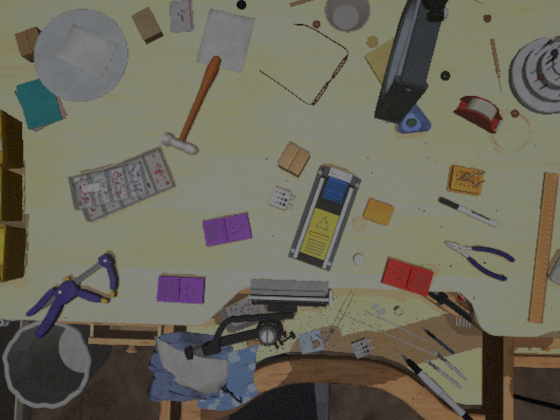

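View pics/scene0.png

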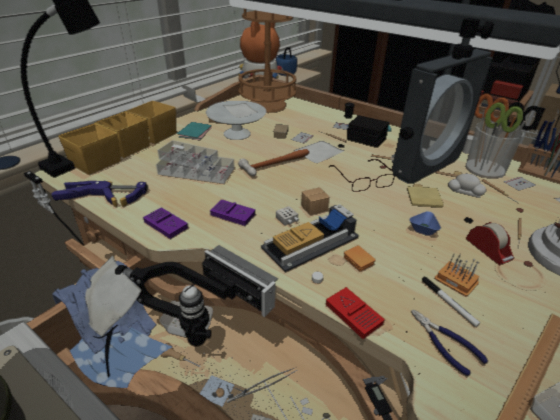

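```bash
cat > h.py <<'E'
import numpy as np,cv2
from workcell import manip
from scipy.spatial.transform import Rotation as R
def ray(i,u,v,z):
    d=R.from_quat(i["rotation"]).apply(np.linalg.inv(i["mtx"])@[u,v,1]); c=np.array(i["xyz"])
    return c+d*(z-c[2])/d[2]
def proj(i,p):
    q=i["mtx"]@R.from_quat(i["rotation"]).inv().apply(np.array(p)-i["xyz"]); return q[:2]/q[2]
E
python3 - <<'E'
from h import *
i=manip.camera_info("top")
for n,u,v,z in(("jigc",325,217,.03),("right",425,217,0.03),("up",325,117,0.03),("cap",358,260,.012),("orange",378,211,.016),("steel",282,198,.02),("wood",294,157,.042)):print(n,ray(i,u,v,z).round(3))
im=cv2.imread("pics/top0.png")[130:290,250:410]
cv2.imwrite("pics/crop1.png",cv2.resize(im,(640,640),interpolation=cv2.INTER_CUBIC))
E
```

```text
jigc [ 0.629 -0.11   0.03 ]
right [ 0.635 -0.31   0.03 ]
up [ 0.833 -0.104  0.03 ]
cap [ 0.544 -0.18   0.012]
orange [ 0.645 -0.218  0.016]
steel [ 0.665 -0.022  0.02 ]
wood [ 0.747 -0.044  0.042]
```

View pics/crop1.png

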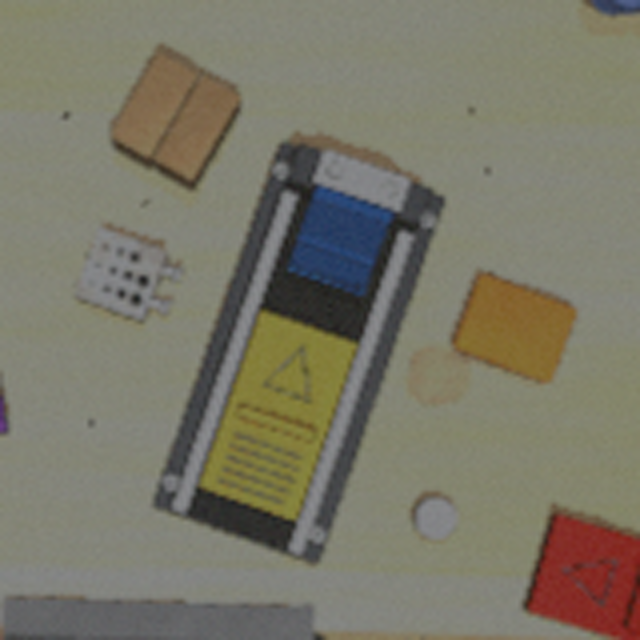

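```bash
python3 - <<'E'
from h import *
i=manip.camera_info("top")
f=lambda L,z:np.array([ray(i,250+u/4,130+v/4,z) for u,v in L])
J=f([(155,508),(318,560),(442,200),(280,148)],.012);P=f([(200,488),(292,520),(357,343),(262,311)],.038)
for n,Q in(("jig",J),("plate",P)):
    a=(Q[2]+Q[3]-Q[0]-Q[1])[:2];print(n,Q.mean(0),"yaw",np.arctan2(a[1],a[0]),"len",np.linalg.norm(a)/2,"wid",np.linalg.norm(Q[1]-Q[0]))
yaw=np.arctan2(*(a[::-1]))
c=P.mean(0)[:2];d=a/np.linalg.norm(a);print("spot",c-.018*d,"nose",c+.047*d)
g=f([(337,290-0)],.034)
print("lip",f([(328,290)],.046))
o=manip.get_obs();M=R.from_quat(o["ee_rot"]).as_matrix();print(M.round(3))
E
```

```text
jig [ 0.62712327 -0.11007746  0.012     ] yaw -0.3057096049811366 len 0.19510274542418202 wid 0.0868107549478086
plate [ 0.5943776  -0.09917745  0.038     ] yaw -0.3171759678177656 len 0.09360984381418949 wid 0.04824690583504095
spot [ 0.57727544 -0.09356353] nose [ 0.63903324 -0.11383603]
lip [[ 0.6569408 -0.1220723  0.046    ]]
[[ 0.962  0.274  0.   ]
 [ 0.274 -0.962 -0.   ]
 [ 0.     0.    -1.   ]]
```

```bash
python3 - <<'E'
from h import *
t=manip.camera_info("top");s=manip.camera_info("scene")
for n,a,b in(("boxR",(330,293),(275,290)),("boxL",(250,290),(207,262)),("knob",(268,333),(193,297)),("ring",(438,8),(480,65)),("capchk",(358,260),(317,277))):
    A=[];B=[]
    for i,p in((t,a),(s,b)):
        d=R.from_quat(i["rotation"]).apply(np.linalg.inv(i["mtx"])@[*p,1]);d/=np.linalg.norm(d);m=np.eye(3)-np.outer(d,d);A.append(m);B.append(m@i["xyz"])
    print(n,np.linalg.lstsq(np.vstack(A),np.hstack(B),rcond=None)[0].round(3))
E
python3 -m jog '[{"offset":[0.29,-0.21,0],"rotation":[0,0,0],"fingers":-1},{"offset":[0.29,-0.21,0],"rotation":[0,0,0],"fingers":-1},{"offset":[0.29,-0.21,0],"rotation":[0,0,0],"fingers":-1},{"offset":[0.29,-0.21,0],"rotation":[0,0,0],"fingers":-1}]'
```

```text
boxR [ 0.476 -0.128 -0.009]
boxL [ 0.471  0.044 -0.033]
knob [ 0.384  0.    -0.037]
ring [ 0.926 -0.265  0.337]
capchk [ 0.544 -0.181  0.005]
clock: 1.6
position: [0.3052, -0.4307, 0.2505]
ee_rot: [0.99, 0.139, 0.0, 0.0]
ft_force: [0.1, -0.6, 0.2]
grip_width: 0.144
```

```bash
python3 -m jog '[{"offset":[0.29,-0.21,0],"rotation":[0,0,0],"fingers":-1},{"offset":[0.29,-0.21,0],"rotation":[0,0,0],"fingers":-1},{"offset":[0.29,-0.21,0],"rotation":[0,0,0],"fingers":-1},{"offset":[0.29,-0.21,0],"rotation":[0,0,0],"fingers":-1},{"offset":[0.29,-0.21,0],"rotation":[0,0,0],"fingers":-1},{"offset":[0.29,-0.21,0],"rotation":[0,0,0],"fingers":-1},{"offset":[0.29,-0.21,0],"rotation":[0,0,0],"fingers":-1},{"offset":[0.29,-0.21,0],"rotation":[0,0,0],"fingers":-1}]'
python3 -m jog '[{"offset":[0,0,0.1],"rotation":[0,0,0.074],"fingers":-1},{"offset":[0,0,0.1],"rotation":[0,0,0.074],"fingers":-1},{"offset":[0,0,0.1],"rotation":[0,0,0.074],"fingers":-1},{"offset":[0,0,0.1],"rotation":[0,0,0.074],"fingers":-1},{"offset":[0,0,0],"rotation":[0,0,0],"fingers":-1}]'
python3 - <<'E'
from h import *
o=manip.get_obs();print(o["clock"],o["position"],R.from_quat(o["ee_rot"]).as_matrix().round(3),o["ft_force"],o["joint_pos"],o["grip_width"])
i=manip.camera_info("wrist");im=manip.camera("wrist");cv2.imwrite("pics/w1.png",im[:,:,::-1])
np.save("w1.npy",[i],allow_pickle=True)
print(i["xyz"])
for q in("plate","push_spot","nose","spring_lip"):print(q,[(r["bbox"],round(r["conf"],2)) for r in manip.recognise("wrist",q)][:3])
E
```

```text
clock: 2.6
position: [0.5707, -0.0931, 0.2506]
ee_rot: [0.99, 0.138, 0.0, 0.0]
ft_force: [1.5, -0.0, 0.3]
grip_width: 0.001
clock: 3.22
position: [0.5691, -0.0944, 0.1894]
ee_rot: [0.988, -0.156, -0.001, 0.0]
ft_force: [-0.4, -0.1, 1.0]
grip_width: -0.001
3.225 [ 0.56912924 -0.09435075  0.18937457] [[ 0.951 -0.308 -0.002]
 [-0.308 -0.951  0.   ]
 [-0.002  0.    -1.   ]] [-0.4024123  -0.126919    1.01852031] [ 0.46416125  0.30514875 -0.45324732  1.65125978  0.14043154  1.21954181
 -1.90365623] -0.0013996080440267934
[ 0.64951952 -0.11969321  0.31374268]
plate [([407.3, 166.1, 517.1, 218.3], 0.77), ([34.3, 305.6, 129.8, 363.9], 0.77), ([43.2, 181.4, 152.8, 266.3], 0.65)]
push_spot [([409.1, 163.2, 517.7, 220.1], 0.95), ([30.4, 306.2, 129.9, 366.4], 0.76), ([239.9, 123.7, 296.2, 224.2], 0.62)]
nose [([32.2, 302.6, 125.6, 361.8], 0.84), ([40.4, 177.2, 146.9, 262.5], 0.79), ([410.4, 165.1, 517.9, 219.8], 0.79)]
spring_lip [([214.2, 0.7, 320.8, 233.2], 0.76)]
```

View pics/w1.png

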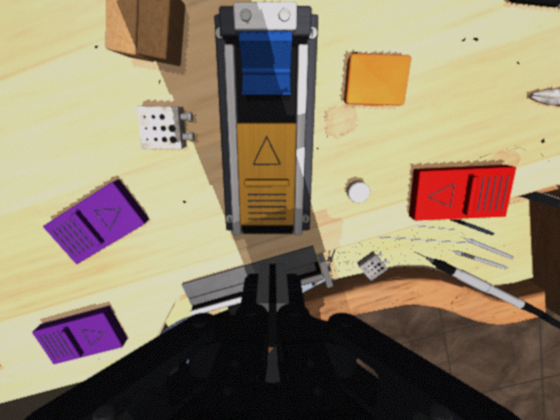

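```bash
python3 - <<'E'
from h import *
i=np.load("w1.npy",allow_pickle=True)[0]
f=lambda *p:ray(i,p[0],p[1],p[2])
c=[f(239,123,.038),f(295,123,.038),f(293,226,.038),f(241,226,.038)]
n=(c[0]+c[1])/2;r=(c[2]+c[3])/2;d=(n-r)[:2];print("L",np.linalg.norm(d),"W",np.linalg.norm(c[0]-c[1]),"yaw",np.arctan2(d[1],d[0]),"nose",n,"rear",r)
d/=np.linalg.norm(d);print("spot",(n+r)[:2]/2-.018*d)
print("ribtop",f(267,181,.046), "lip",f(266,95,.034),f(266,95,.046),"stop",f(266,31,.05))
o=manip.get_obs();p=o["position"];M=R.from_quat(o["ee_rot"]).as_matrix()
s=np.append((n+r)[:2]/2-.018*d,p[2]);print("delta tool mm",M.T@(s-p)*1e3)
b=[f(225,232,.012),f(311,232,.012)];print(b,np.linalg.norm(b[0]-b[1]))
# jig axis from rails
a0,a1=(f(232,215,.026)+f(303,215,.026))/2,(f(223,50,.026)+f(310,50,.026))/2;print("railyaw",np.arctan2(*(a1-a0)[1::-1]),a0,a1)
E
```

```text
L 0.09500743269200622 W 0.048223849722858016 yaw -0.3192669193105919 nose [ 0.64023697 -0.11175681  0.038     ] rear [ 0.55003067 -0.08193677  0.038     ]
spot [ 0.57804344 -0.09119711]
ribtop [ 0.59360828 -0.09648591  0.046     ] lip [ 0.66198709 -0.11798404  0.034     ] [ 0.66145228 -0.11805735  0.046     ] stop [ 0.7038331  -0.13220138  0.05      ]
delta tool mm [ 6.54685886 -5.54177571  0.008374  ]
[array([ 0.54791489, -0.03383355,  0.012     ]), array([ 0.51978242, -0.1206494 ,  0.012     ])] 0.09126022020829985
railyaw -0.31299736815119983 [ 0.55665092 -0.084434    0.026     ] [ 0.69545619 -0.12935633  0.026     ]
```

```bash
python3 -m jog '[{"offset":[0.033,-0.03,0.2],"rotation":[0,0,0],"fingers":-1},{"offset":[0,0,0.2],"rotation":[0,0,0],"fingers":-1},{"offset":[0,0,0.2],"rotation":[0,0,0],"fingers":-1},{"offset":[0,0,0.17],"rotation":[0,0,0],"fingers":-1},{"offset":[0,0,0],"rotation":[0,0,0],"fingers":-1},{"offset":[0,0,0],"rotation":[0,0,0],"fingers":-1}]'
python3 - <<'E'
from h import *
o=manip.get_obs();print(o["clock"],o["position"],o["ft_force"])
im=manip.camera("wrist");cv2.imwrite("pics/w2.png",im[:,:,::-1])
s=manip.camera("scene")[190:290,240:380,::-1];cv2.imwrite("pics/s2.png",cv2.resize(s,(700,500),interpolation=cv2.INTER_CUBIC))
i=manip.camera_info("wrist");d=np.array([.951,-.308]);tip=o["position"]-[0,0,.019]
print("tip",proj(i,tip),"spot at .038",proj(i,[.5777,-.0924,.038]))
E
```

```text
clock: 4.22
position: [0.5766, -0.0917, 0.0762]
ee_rot: [0.988, -0.156, 0.001, -0.0]
ft_force: [-0.3, -0.0, 0.3]
grip_width: -0.0
4.225 [ 0.576639   -0.09170004  0.07616593] [-0.28046139 -0.04360741  0.30229581]
tip [273.69770516 277.1579376 ] spot at .038 [274.16932205 258.65717882]
```

View pics/w2.png

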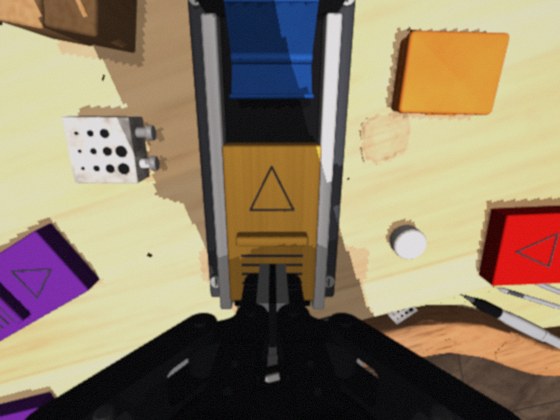

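View pics/s2.png

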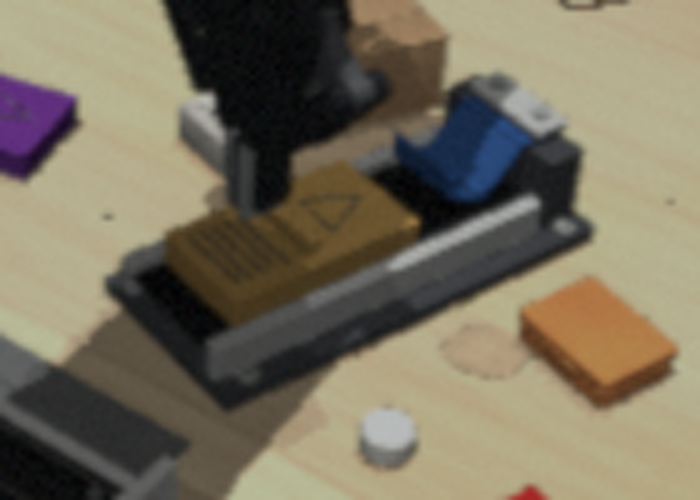

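```bash
python3 -m jog '[{"offset":[-0.02,0,0.05],"rotation":[0,0,0],"fingers":-1},{"offset":[0,0,0.05],"rotation":[0,0,0],"fingers":-1},{"offset":[0,0,0.02],"rotation":[0,0,0],"fingers":-1},{"offset":[0,0,0.02],"rotation":[0,0,0],"fingers":-1},{"offset":[0,0,0],"rotation":[0,0,0],"fingers":-1}]'
python3 -m jog '[{"offset":[0,0,0.02],"rotation":[0,0,0],"fingers":-1},{"offset":[0,0,0.02],"rotation":[0,0,0],"fingers":-1},{"offset":[0,0,0],"rotation":[0,0,0],"fingers":-1}]'
```

```text
clock: 4.95
position: [0.5731, -0.0907, 0.0541]
ee_rot: [0.988, -0.156, -0.0, 0.0]
ft_force: [-2.8, 0.9, 6.2]
grip_width: -0.002
clock: 5.32
position: [0.5735, -0.0907, 0.0487]
ee_rot: [0.988, -0.156, 0.0, 0.0]
ft_force: [-3.8, 0.7, 11.6]
grip_width: 0.004
```

```bash
python3 -m jog '[{"offset":[0,0,0.015],"rotation":[0,0,0],"fingers":-1},{"offset":[0,0,0],"rotation":[0,0,0],"fingers":-1}]'
python3 -m jog '[{"offset":[0,0,0.01],"rotation":[0,0,0],"fingers":-1},{"offset":[0,0,0],"rotation":[0,0,0],"fingers":-1}]'
```

```text
clock: 5.58
position: [0.5737, -0.0907, 0.047]
ee_rot: [0.988, -0.156, 0.001, 0.0]
ft_force: [-6.3, 0.3, 15.5]
grip_width: 0.002
clock: 5.82
position: [0.5742, -0.0907, 0.0469]
ee_rot: [0.988, -0.156, 0.001, 0.0]
ft_force: [-10.7, 0.5, 28.2]
grip_width: 0.0
```

```bash
python3 -m jog '[{"offset":[0.03,0,0],"rotation":[0,0,0],"fingers":-1},{"offset":[0.03,0,0],"rotation":[0,0,0],"fingers":-1},{"offset":[0.03,0,0],"rotation":[0,0,0],"fingers":-1},{"offset":[0,0,0],"rotation":[0,0,0],"fingers":-1}]'
python3 - <<'E'
from h import *
i=manip.camera_info("wrist");im=manip.camera("wrist");cv2.imwrite("pics/w3.png",im[:,:,::-1])
print(manip.get_obs()["position"],"lip px",proj(i,[.6585,-.120,.034]))
E
```

```text
clock: 6.32
position: [0.5876, -0.0946, 0.047]
ee_rot: [0.988, -0.156, 0.002, 0.0]
ft_force: [-5.9, 1.7, 25.4]
grip_width: 0.0
[ 0.5876436  -0.09458531  0.0469419 ] lip px [279.26620157 131.39682051]
```

View pics/w3.png

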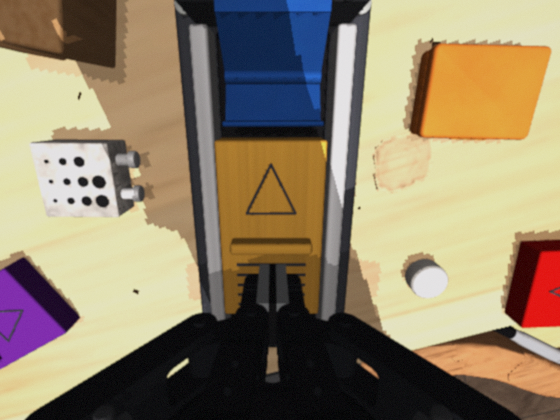

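```bash
python3 -m jog '[{"offset":[0.03,0,0],"rotation":[0,0,0],"fingers":-1},{"offset":[0.03,0,0],"rotation":[0,0,0],"fingers":-1},{"offset":[0.03,0,0],"rotation":[0,0,0],"fingers":-1},{"offset":[0,0,0],"rotation":[0,0,0],"fingers":-1}]'
python3 -m jog '[{"offset":[0.03,0,0],"rotation":[0,0,0],"fingers":-1},{"offset":[0.03,0,0],"rotation":[0,0,0],"fingers":-1},{"offset":[0.03,0,0],"rotation":[0,0,0],"fingers":-1},{"offset":[0,0,0],"rotation":[0,0,0],"fingers":-1}]'
python3 - <<'E'
from h import *
im=manip.camera("wrist");cv2.imwrite("pics/w4.png",im[:,:,::-1])
E
```

```text
clock: 6.88
position: [0.6005, -0.0988, 0.047]
ee_rot: [0.988, -0.156, 0.002, -0.0]
ft_force: [-6.8, 1.1, 24.0]
grip_width: 0.001
clock: 7.38
position: [0.6098, -0.1017, 0.0469]
ee_rot: [0.988, -0.156, -0.002, 0.0]
ft_force: [-27.0, 6.0, 41.1]
grip_width: -0.003
```

View pics/w4.png

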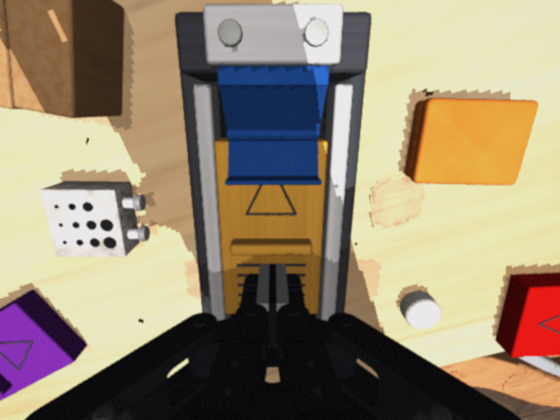

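```bash
python3 -m jog '[{"offset":[0.02,0,-0.005],"rotation":[0,0,0],"fingers":-1},{"offset":[0.02,0,0],"rotation":[0,0,0],"fingers":-1},{"offset":[0,0,0],"rotation":[0,0,0],"fingers":-1}]'
python3 -m jog '[{"offset":[0.02,0,0],"rotation":[0,0,0],"fingers":-1},{"offset":[0.02,0,0],"rotation":[0,0,0],"fingers":-1},{"offset":[0,0,0],"rotation":[0,0,0],"fingers":-1}]'
```

```text
clock: 7.8
position: [0.6161, -0.1036, 0.047]
ee_rot: [0.988, -0.156, -0.002, -0.0]
ft_force: [-19.4, 4.2, 31.2]
grip_width: 0.001
clock: 8.18
position: [0.622, -0.1055, 0.047]
ee_rot: [0.988, -0.156, -0.001, -0.0]
ft_force: [-15.9, 4.6, 27.6]
grip_width: -0.001
```

```bash
python3 -m jog '[{"offset":[0.02,0,0],"rotation":[0,0,0],"fingers":-1},{"offset":[0.02,0,0],"rotation":[0,0,0],"fingers":-1},{"offset":[0,0,0],"rotation":[0,0,0],"fingers":-1}]'
python3 -m jog '[{"offset":[0.02,0,0],"rotation":[0,0,0],"fingers":-1},{"offset":[0.02,0,0],"rotation":[0,0,0],"fingers":-1},{"offset":[0,0,0],"rotation":[0,0,0],"fingers":-1}]'
python3 - <<'E'
from h import *
im=manip.camera("wrist");cv2.imwrite("pics/w5.png",im[:,:,::-1])
E
```

```text
clock: 8.55
position: [0.6285, -0.1076, 0.047]
ee_rot: [0.988, -0.156, -0.0, -0.0]
ft_force: [-13.4, 3.4, 25.0]
grip_width: -0.002
clock: 8.93
position: [0.6342, -0.1095, 0.047]
ee_rot: [0.988, -0.156, -0.0, -0.0]
ft_force: [-14.2, 3.6, 24.4]
grip_width: -0.001
```

View pics/w5.png

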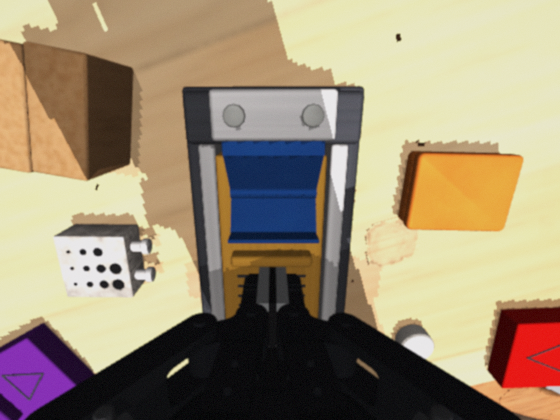

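```bash
for k in 1; do python3 -m jog '[{"offset":[0.015,0,0],"rotation":[0,0,0],"fingers":-1},{"offset":[0,0,0],"rotation":[0,0,0],"fingers":-1}]'; done
python3 -m jog '[{"offset":[0.015,0,0],"rotation":[0,0,0],"fingers":-1},{"offset":[0,0,0],"rotation":[0,0,0],"fingers":-1}]'
```

```text
clock: 9.22
position: [0.6362, -0.1102, 0.047]
ee_rot: [0.988, -0.156, -0.001, -0.0]
ft_force: [-13.9, 4.3, 24.9]
grip_width: -0.005
clock: 9.48
position: [0.6383, -0.1108, 0.047]
ee_rot: [0.988, -0.156, -0.001, -0.0]
ft_force: [-13.9, 3.9, 25.4]
grip_width: 0.002
```

```bash
python3 -m jog '[{"offset":[0.015,0,0],"rotation":[0,0,0],"fingers":-1},{"offset":[0,0,0],"rotation":[0,0,0],"fingers":-1}]'
```

```text
clock: 9.72
position: [0.6405, -0.1115, 0.047]
ee_rot: [0.988, -0.156, -0.001, -0.0]
ft_force: [-13.6, 3.9, 24.5]
grip_width: 0.002
```

```bash
python3 -m jog '[{"offset":[0.015,0,0],"rotation":[0,0,0],"fingers":-1},{"offset":[0,0,0],"rotation":[0,0,0],"fingers":-1}]'
```

```text
clock: 9.98
position: [0.6408, -0.1116, 0.047]
ee_rot: [0.988, -0.156, -0.003, -0.0]
ft_force: [-24.7, 5.6, 33.6]
grip_width: -0.002
```

```bash
python3 -m jog '[{"offset":[0.01,0,0],"rotation":[0,0,0],"fingers":-1},{"offset":[0,0,0],"rotation":[0,0,0],"fingers":-1}]'
python3 - <<'E'
from h import *
im=manip.camera("wrist");cv2.imwrite("pics/w6.png",cv2.resize(im[100:340,170:380,::-1],None,fx=2.5,fy=2.5,interpolation=cv2.INTER_CUBIC))
E
```

```text
clock: 10.22
position: [0.6409, -0.1116, 0.047]
ee_rot: [0.988, -0.156, -0.004, -0.0]
ft_force: [-31.7, 7.8, 39.1]
grip_width: -0.003
```

View pics/w6.png

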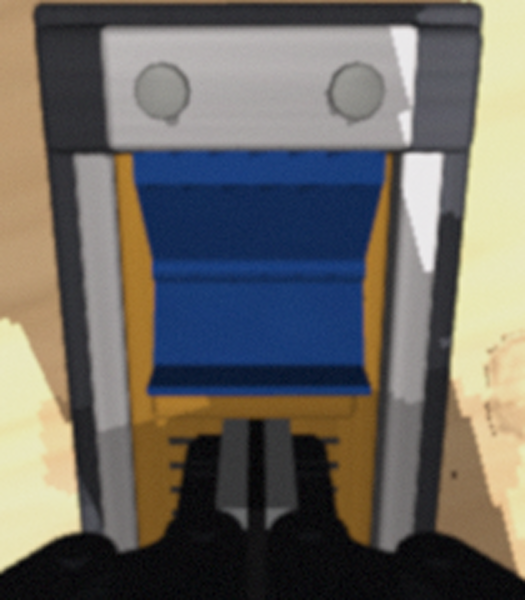

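```bash
python3 -m jog '[{"offset":[0,0,-0.02],"rotation":[0,0,0],"fingers":-1},{"offset":[0,0,-0.04],"rotation":[0,0,0],"fingers":-1},{"offset":[0,0,-0.1],"rotation":[0,0,0],"fingers":-1},{"offset":[0,0,-0.2],"rotation":[0,0,0],"fingers":-1},{"offset":[-0.1,0,-0.2],"rotation":[0,0,0],"fingers":-1},{"offset":[-0.1,0,-0.2],"rotation":[0,0,0],"fingers":-1},{"offset":[0,0,0],"rotation":[0,0,0],"fingers":-1},{"offset":[0,0,0],"rotation":[0,0,0],"fingers":-1}]'
python3 - <<'E'
from h import *
im=manip.camera("wrist");a=cv2.resize(im[:300,130:430,::-1],(500,500),interpolation=cv2.INTER_CUBIC)
s=cv2.resize(manip.camera("scene")[180:300,240:400,::-1],(300,225));t=cv2.resize(manip.camera("top")[130:290,250:410,::-1],(275,275))
c=np.zeros((500,800,3),np.uint8);c[:,:500]=a;c[:225,500:]=s;c[225:,500:775]=t
cv2.imwrite("pics/w7.png",c)
E
```

```text
clock: 11.28
position: [0.6159, -0.1049, 0.1585]
ee_rot: [0.988, -0.157, 0.0, 0.0]
ft_force: [0.1, 1.4, -0.4]
grip_width: -0.001
```

View pics/w7.png

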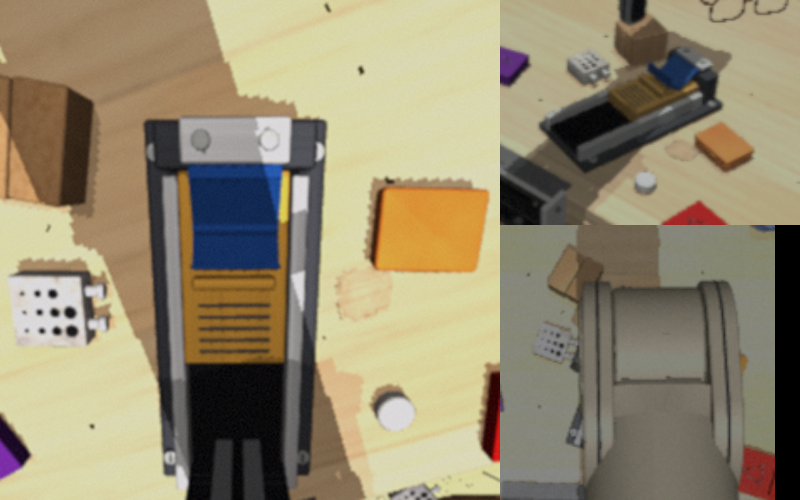

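```bash
python3 - <<'E'
from h import *
i=manip.camera_info("wrist")
d=np.array([.951,-.308]);r=[ray(i,271.6,217.5,z)[:2] for z in(.030,.034)]
stop=np.array([.627,-.110])+.076*d
old=np.array([.5500,-.0819])
print("rear travel",[(x-old)@d for x in r],"rear to stop (top-cam jig)",[(stop-x)@d for x in r],manip.get_obs()["ft_force"])
print("rear to stop (same image)",[(ray(i,271,99.5,.05)[:2]-x)@d for x in r])
manip.hand_in()
E
```

```text
rear travel [np.float64(0.06452822111555154), np.float64(0.06594169094013527)] rear to stop (top-cam jig) [np.float64(0.09329771888444842), np.float64(0.0918842490598647)] [-0.37942487 -0.86311121  0.20441299]
rear to stop (same image) [np.float64(0.09560232635702369), np.float64(0.09418885653243995)]
the job is handed in; nothing more can be done
```

I loaded the jig, and the plate's nose is home against the end stop. I handed the job in after about 11 s of robot time.

- **Pressing and sliding:** With shut fingertips on the grip area, I pressed the plate until the bed bottomed out (TCP at 0.047 m, about 28 N). I kept it there while sliding the nose under the spring lip and on to the end stop. Downward force was about 24–41 N during the slide.
- **Reaching home:** At the end the tool stopped advancing and the pushing force rose from about 14 N to 32 N. I then lifted off and backed away.
- **Checks after release:**
  - The plate's rear edge lies 92–96 mm from the stop face (94 mm when home). It travelled about 65 mm, against about 63 mm estimated beforehand. Both readings are good to only about 2 mm.
  - In the last picture the nose meets the stop, the spring rests on the plate and the wrist force is about zero.
  - The bystanders look to be where they were. The arm hid part of the top camera's view, so that rests on the wrist and scene pictures.
- **Possible concern:** The fingertip force peaked at 41 N vertically during the slide, with about 27 N horizontally. The stated 40 N limit is for the arm and the gripper's body, and as far as I could see only the fingertips touched anything.

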